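# Hold the power-section cover open for the technician

### The job

The technician across the bench needs both hands for the test probes, so slide the red catch of the rack unit fully sideways to free the steel cover over its power board, then lift the cover by its black handle until it stands 60 degrees open from closed. It falls shut by itself, so never let it drop, and finish while still holding it steady at 60 degrees by the handle: do not let go. Leave the capacitor and the screw dish on the unit, and the meter and the screwdriver beside it, where they are.

Things in the scene. Friction and masses are not known exactly. Their poses are not given: they have to be found in the camera images.
- unit: Fixed 19-inch rack power unit, top off: a steel tray 290 mm deep (x), 430 wide (y), 88 high; dark front panel 482 mm wide on its +x side, away from the robot. Origin: centre of its underside, on the bench; +x points from the cover's hinge to the catch and front panel, +y left, z up. A closed deck 88 mm high fills y -215 to -37 mm; the amber power board lies under the cover, left of it.
- cover (a joint): Angle of the hinged steel cover, rad: 0 closed and level, 1.047 = 60 degrees, stop 1.75. Plate 3 mm, 180 (unit x) x 246 mm (unit y), 0.3 to 0.65 kg. It hinges along unit y on its edge nearest the robot; the free edge (to unit +x) rises; its weight closes it from any angle below about 75 degrees. Closed top face: 92 mm above the bench. An ear on the free edge is locked under the catch.
- cover_hinge (a point): Point on the hinge axis of the cover, level with the middle of the handle along unit y, 88.5 mm above the bench. It does not move. Its own axes turn with the cover (y along the hinge).
- cover_handle (a point): Black U-shaped pull handle on the cover: round bar 10 mm thick along unit y, 100 mm between its two posts. Origin: middle of the bar, 150 mm from the hinge axis along the cover and 39 mm square out of it (36 mm over its top face; 127.5 mm above the bench when closed), 30 mm from the free edge. Axes turn with the cover: y along the bar, z square out of the cover.
- catch (a joint): Travel of the slide catch in m along unit -y (to the right as seen from the robot): 0 = locked, its steel tongue over the cover's ear; from 0.020 the tongue is clear and the cover free; end stop 0.028. It moves with about 2 N and stays where it is left.
- catch_stud (a point): Centre of the catch's red square upright thumb stud, 14 x 14 mm, 26 mm tall: centre 111.5 mm, top 124.5 mm above the bench, on a flat steel slide whose top is 98.5 mm above the bench. It is 70 mm beyond the handle bar along unit x and (locked) 60 mm right of the handle's middle. At least 25 mm clear all round.
- capacitor_center (a point): Centre of a loose black electrolytic capacitor, 35 mm across, 50 mm tall, standing on the unit's deck to the right of the cover. Not to be moved.
- dish_center (a point): Centre of a loose round steel dish with screws, 72 mm across, 18 mm high, on the unit's deck to the right of the cover. Not to be moved.
- meter_center (a point): Centre of a loose yellow multimeter, 165 x 80 x 36 mm, lying on the bench to the left of the unit. Not to be moved.
- screwdriver_grip (a point): Handle of a loose screwdriver with an orange handle, lying on the bench to the right of the unit. Not to be moved.

How it is judged:
By the outcome, as a careful person would: the job done as asked, in the order asked, and still so for the second after the job is handed in, while the arm keeps its last pose, push and grip.
It also fails if it takes over 51 s, if anything falls off the work surface, if the arm or the gripper's body presses on something with over 40 N, if the wrist force passes 120 N, or if a joint passes its speed limit or range.

### The arm

A 6-joint arm with a two-finger parallel gripper is mounted at the origin on the work surface. World frame = base frame: x ahead of the robot, y to its left, z up, the work surface at z = 0. Lengths are in m, angles in degrees, forces in N, time in s.
With the tool pointing down it reaches from about 0.4 to 0.825 m from the base axis. Payload 7 kg.
Tool frame: the origin (TCP) lies between the finger pads; the fingertips stand 19 mm ahead of it and the grasp point (between the pads) is the TCP; z points along the fingers, y is the line along which they close (so a half turn about z gives the same grasp; the last joint's range is limited). The gripper opens to 88 mm and grips with 3 to 60 N. Pads are 19 mm wide; open, the fingers measure 130 mm over their backs; the gripper's body (78 mm by 193 mm) begins 47 mm behind the grasp point.
Start: joints at [89.158, 20.546, 0.682, 0, -70.136, -16.507], TCP at [0.201, 0.644, 0.246] pointing down, gripper open.
Joint ranges: [-176.03, 176.03], [-82.01, 121.73], [-58.28, 71.71], [-173.87, 95.51], [-174.79, -0.11], [-173.66, 173.66]. Speed limits (degrees/s): [136.94, 136.94, 172.46, 180, 180, 180].

### API

Orientations are given as [roll, pitch, yaw] about the fixed x, y, z axes, in that order (R = Rz(yaw) Ry(pitch) Rx(roll)).
In Python, from plant import get_obs, snapshot, close_job, spot_in, spot_point gives the robot as it stands.
- The arm moves only by the tool play_rows, never from a script. Its argument "plan" is a list of rows, each a list of 6 numbers: the shift along the tool's x, y, z in cm, then the turn, a rotation vector about the tool's x, y, z in degrees. A call has 1 to 20 rows; each row shifts and turns the commanded pose from where the row before left it, along the tool's axes as they then stand; what a row does not reach is not made up. A row lasts 1/12 s, in which the tool goes at most 41.7 mm and 7.16 degrees, less where a joint would pass 70% of its speed; a pose out of reach is approached as far as the arm can. A call is refused whole if a number of a shift passes 4.17 or a number of a turn 7.16, either way. A call with a gripper value outside its range is refused whole. "grip" is the finger opening in cm, from 0 to 8.76, set as the call begins (left out, the last holds). The fingers move at their own pace and stop on an object; the grip force is fixed at half the most. Time passes only in rows, so rows that do not move let the fingers close. It gives the time, the measured TCP pose, the force, the opening and the grip force at its end, in the units of the state.
- get_obs(): the state, without advancing time (a new reading comes with each control period).
- snapshot(name): name is "scene" or "top" or "wrist"; returns a dict with "frame" (384x512x3 uint8, red, green, blue), "fx", "fy", "cx", "cy" (pixels), "position" and "attitude" of the camera in the world. Camera axes: x right, y down, z forward; pixel columns grow to the right and rows downward; lengths in m; the calibration is good to about 2 mm. A picture is of the moment at which its call begins. There is no depth.
- close_job(): hands the job in; it is judged then, once.
Trained networks look in the newest picture that a camera, given by its name, has taken for a name from the list of things; names that differ only in an ending like _2 or _b are one class to them, and where a whole thing is asked for, a point or a joint stands for the part that bears it (a point fixed in the world has none). Each returns a list of dicts, best first, with "score" (0 to 1); they miss things now and then, are a little off and sometimes report something else, mostly with a low value. They report only what shows in the picture. A call takes as long as a camera call.
- spot_in(camera, thing): "position" ([x, y, z] in m, in world coordinates, good to about 4 mm: the middle of the surface that is visible of it).
- spot_point(camera, thing): "position" ([x, y, z] in m, in world coordinates, good to about 4 mm: a listed point, or the origin of a listed thing).
The state is a dict: "clock": time; "joint_pos": joint angles; "qvel": joint speeds; "tau": joint torques, N m; "tool_pos": TCP position; "orientation": TCP orientation; "force": force on the tool from outside, world axes, zero at the start; "moment": the same for the moment, N m; "opening": finger opening in m; "gripper_force": force on a finger pad.
Only numpy, scipy, OpenCV 4.12 (cv2) and the standard library are available. Lean on these libraries where they do the work, as an engineer would, in place of code of your own. Each camera call takes 0.05 s, during which the arm holds its last target. There are 200 camera calls.

## Working session

There is one attempt and no reset: what is moved stays moved. The work goes in short steps, Python scripts to look and compute and a tool call to move; the robot and the scene stay as the last step left them, time stands still between calls to the robot, and variables do not carry over. Pictures are saved under pics/ and viewed, at most 10 in all, crops included, and the job is handed in when it is done.

Besides the shell and the picture viewer there is one more tool, called by a JSON object that holds its "api" and its "payload", one argument or row to a line. play_rows: Moves the arm, as the interface text tells. Its arguments: {"type":"object","properties":{"plan":{"type":"array","items":{"type":"array","items":{"type":"number"}}},"grip":{"type":"number"}},"required":["plan"]}

```bash
mkdir -p pics; cat > h.py <<'E'
import numpy as np, cv2
from scipy.spatial.transform import Rotation as R
from plant import *
def look(cam, things, save=None):
    s=snapshot(cam)
    if save: cv2.imwrite('pics/'+save, s["frame"][:,:,::-1])
    for t in things:
        for d in spot_point(cam,t)[:2]: print(cam,t,np.round(d["position"],4),round(d["score"],2))
    return s
E
python3 - <<'E'
from h import *
o=get_obs();print(o)
T=["unit","cover_hinge","cover_handle","catch_stud","capacitor_center","dish_center"]
s=look("scene",T,"s.png");print(s["position"],s["attitude"],s["fx"])
s=look("top",T,"t.png")
E
```

```text
{'clock': 0.0, 'joint_pos': array([ 8.91548544e+01,  2.05905556e+01,  6.32541328e-01, -1.87305717e-02,
       -7.01334451e+01, -1.65063141e+01]), 'qvel': array([ 0.03289602,  0.04189784, -0.01997296, -0.04409585, -0.04203906,
       -0.00699162]), 'tau': array([ 5.02512721e-04, -5.82715523e+01,  2.93049198e+01,  6.99704692e+00,
        6.81616933e-03, -1.63081031e-04]), 'tool_pos': array([0.20120816, 0.64384037, 0.24462758]), 'orientation': array([ 1.79907307e+02, -9.10567393e-03, -1.73578316e+01]), 'force': array([-0.20961407,  0.35397807, -0.40803794]), 'moment': array([ 0.04089515, -0.00594086,  0.04318542]), 'gripper_force': 0.0, 'opening': 0.08730343170737685}
scene unit [ 0.5128 -0.0892 -0.0019] 0.6
scene cover_hinge [ 0.3952 -0.0218  0.0903] 0.86
scene cover_handle [0.5438 0.0069 0.1261] 0.75
scene catch_stud [ 0.6259 -0.0469  0.1105] 0.57
scene capacitor_center [ 0.5838 -0.2198  0.1137] 0.85
scene capacitor_center [ 0.3973 -0.0208  0.0896] 0.3
scene dish_center [ 0.4689 -0.2586  0.0954] 0.73
[ 1.40664405 -0.06289944  1.08243361] [-137.19718248   -0.75847333   87.08955916] 487.02957290668473
top unit [ 0.5111 -0.098   0.0014] 0.91
top cover_hinge [ 0.3949 -0.0212  0.0928] 0.88
top cover_handle [0.5427 0.0046 0.1231] 0.79
top catch_stud [ 0.6237 -0.0449  0.1103] 0.69
top capacitor_center [ 0.5854 -0.22    0.1138] 0.68
top dish_center [ 0.4654 -0.2673  0.0979] 0.71
```

```bash
python3 -c "
import cv2,numpy as np
a=cv2.imread('pics/s.png');b=cv2.imread('pics/t.png')
cv2.imwrite('pics/st.png',cv2.resize(np.vstack([a,b]),None,fx=.78,fy=.78))"
```

```text
(no output)
```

View pics/t.png

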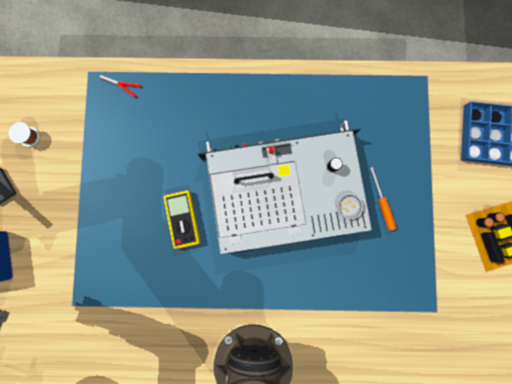

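View pics/s.png

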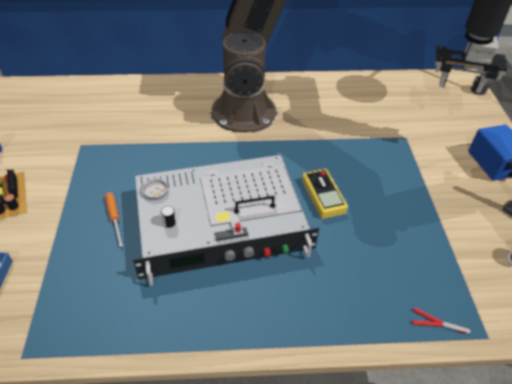

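{"api": "play_rows", "payload": {
  "plan": [
    [3.04, 2.65, 0, 0, 0, 0],
    [3.04, 2.65, 0, 0, 0, 0],
    [3.04, 2.65, 0, 0, 0, 0],
    [3.04, 2.65, 0, 0, 0, 0],
    [3.04, 2.65, 0, 0, 0, 0],
    [3.04, 2.65, 0, 0, 0, 0],
    [3.04, 2.65, 0, 0, 0, 0],
    [3.04, 2.65, 0, 0, 0, 0],
    [3.04, 2.65, 0, 0, 0, 0],
    [3.04, 2.65, 0, 0, 0, 0],
    [3.04, 2.65, 0, 0, 0, 0],
    [3.04, 2.65, 0, 0, 0, 0],
    [3.04, 2.65, 0, 0, 0, 0],
    [3.04, 2.65, 0, 0, 0, 0],
    [3.04, 2.65, 0, 0, 0, 0],
    [3.04, 2.65, 0, 0, 0, 0],
    [3.04, 2.65, 0, 0, 0, 0],
    [3.04, 2.65, 0, 0, 0, 0],
    [3.04, 2.65, 0, 0, 0, 0],
    [3.04, 2.65, 0, 0, 0, 0]
  ]
}}

```text
clock: 2.37
tool_pos: [0.6244, -0.0449, 0.2458]
orientation: [-180.0, -0.0, -17.3]
force: [0.9, 1.9, 0.9]
opening: 0.0879
gripper_force: 0.0
```

{"api": "play_rows", "payload": {
  "plan": [
    [0, 0, 0, 0, 0, 6.9],
    [0, 0, 0, 0, 0, 6.9],
    [0, 0, 0, 0, 0, 6.9],
    [0, 0, 0, 0, 0, 6.9],
    [0, 0, 0, 0, 0, 6.9],
    [0, 0, 0, 0, 0, 6.9],
    [0, 0, 0, 0, 0, 6.9],
    [0, 0, 0, 0, 0, 6.9],
    [0, 0, 0, 0, 0, 6.9],
    [0, 0, 0, 0, 0, 0],
    [0, 0, 0, 0, 0, 0]
  ],
  "grip": 3.2
}}

```text
clock: 3.28
tool_pos: [0.6236, -0.0429, 0.2456]
orientation: [-180.0, 0.0, -79.2]
force: [0.1, 0.3, 0.2]
opening: 0.0324
gripper_force: 0.0
```

```bash
python3 - <<'E'
from h import *
o=get_obs();print(o["clock"],o["joint_pos"],o["tool_pos"],o["orientation"],o["force"],o["opening"])
s=look("wrist",["catch_stud","cover_handle","cover_hinge"],"w.png")
print(s["position"],s["attitude"],s["fx"],s["cx"],s["cy"])
E
```

```text
3.2833 [ 1.39324348e+01  1.58852705e+01 -5.99352167e+00 -1.57101879e-04
 -6.81142035e+01 -3.16403984e+00] [ 0.62359631 -0.04291362  0.24562653] [-1.79993014e+02  5.32167479e-04 -7.92316635e+01] [0.06223586 0.29366746 0.17470144] 0.0324249404389952
wrist catch_stud [ 0.6246 -0.0396  0.11  ] 0.8
wrist cover_hinge [ 0.3989 -0.0214  0.0877] 0.62
[ 0.63653693 -0.11304069  0.38513528] [ 1.64694072e+02  7.46716210e-02 -1.69277760e+02] 276.2638125014808 253.87948301286906 185.80933505292128
```

View pics/w.png

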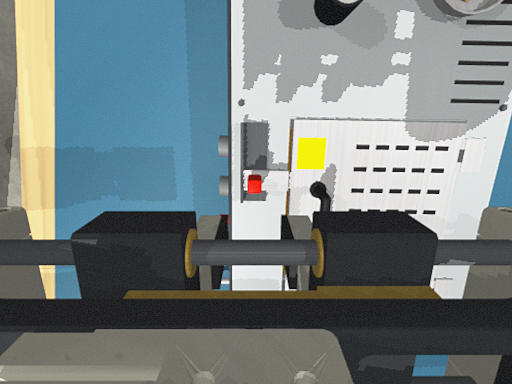

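{"api": "play_rows", "payload": {
  "plan": [
    [-0.1, -0.1, 2.5, 0, 0, 0],
    [-0.1, 0, 2.5, 0, 0, 0],
    [0, 0, 2.5, 0, 0, 0],
    [0, 0, 2.5, 0, 0, 0],
    [0, 0, 1.5, 0, 0, 0],
    [0, 0, 0.9, 0, 0, 0],
    [0, 0, 0, 0, 0, 0],
    [0, 0, 0, 0, 0, 0]
  ]
}}

```text
clock: 4.15
tool_pos: [0.6245, -0.0408, 0.1219]
orientation: [180.0, -0.0, -79.4]
force: [-0.2, 0.3, 0.8]
opening: 0.032
gripper_force: 0.0
```

{"api": "play_rows", "payload": {
  "plan": [
    [0, 0, 0, 0, 0, 0],
    [0, 0, 0, 0, 0, 0],
    [0, 0, 0, 0, 0, 0],
    [0, 0, 0, 0, 0, 0],
    [0, 0, 0, 0, 0, 0],
    [0, 0, 0, 0, 0, 0]
  ],
  "grip": 0
}}

```text
clock: 4.65
tool_pos: [0.6232, -0.0411, 0.1225]
orientation: [179.9, -0.0, -79.5]
force: [-5.0, -0.3, 6.3]
opening: 0.0137
gripper_force: 30.0
```

{"api": "play_rows", "payload": {
  "plan": [
    [0.4, 0, 0, 0, 0, 0],
    [0.4, 0, 0, 0, 0, 0],
    [0.4, 0, 0, 0, 0, 0],
    [0.4, 0, 0, 0, 0, 0],
    [0.4, 0, 0, 0, 0, 0],
    [0.4, 0, 0, 0, 0, 0],
    [0.4, 0, 0, 0, 0, 0],
    [0, 0, 0, 0, 0, 0],
    [0, 0, 0, 0, 0, 0]
  ]
}}

```text
clock: 5.4
tool_pos: [0.6279, -0.0681, 0.1225]
orientation: [179.9, 0.1, -79.5]
force: [-7.9, 2.7, 7.5]
opening: 0.0137
gripper_force: 30.0
```

{"api": "play_rows", "payload": {
  "plan": [
    [0.15, 0, 0, 0, 0, 0],
    [0.1, 0, 0, 0, 0, 0],
    [0, 0, 0, 0, 0, 0],
    [0, 0, 0, 0, 0, 0]
  ]
}}

```text
clock: 5.73
tool_pos: [0.6279, -0.0684, 0.1225]
orientation: [179.9, 0.2, -79.5]
force: [-10.2, 14.5, 11.0]
opening: 0.0136
gripper_force: 30.0
```

{"api": "play_rows", "payload": {
  "plan": [
    [-0.2, 0, 0, 0, 0, 0],
    [0, 0, 0, 0, 0, 0],
    [0, 0, 0, 0, 0, 0],
    [0, 0, 0, 0, 0, 0],
    [0, 0, -2, 0, 0, 0],
    [0, 0, -2.5, 0, 0, 0],
    [0, 0, -2.5, 0, 0, 0],
    [-1.74, 1.38, 0, 0, 0, 0],
    [-1.74, 1.38, 0, 0, 0, 0],
    [-1.74, 1.38, 0, 0, 0, 0],
    [-1.74, 1.38, 0, 0, 0, 0],
    [-1.74, 1.38, 0, 0, 0, 0],
    [0, 0, 0, 0, 0, 0],
    [0, 0, 0, 0, 0, 0]
  ],
  "grip": 4.0
}}

```text
clock: 6.9
tool_pos: [0.5454, 0.0045, 0.1921]
orientation: [-179.9, -0.0, -79.4]
force: [-0.3, 0.1, -0.1]
opening: 0.0403
gripper_force: 0.0
```

```bash
python3 - <<'E'
from h import *
o=get_obs();print(o["clock"],o["joint_pos"],o["tool_pos"],o["orientation"],o["force"],o["opening"])
look("wrist",["catch_stud","cover_handle"],"w2.png")
look("top",["catch_stud","cover_handle"])
E
```

```text
6.9 [ 2.10658702e+01  1.07980238e+01 -2.01793290e+01  1.32373173e-02
 -5.89641773e+01 -1.04444435e+01] [0.54541805 0.00447352 0.19213052] [-1.79940442e+02 -5.61830202e-04 -7.93717545e+01] [-0.27243817  0.06756464 -0.05497644] 0.040339750386356746
wrist catch_stud [ 0.6259 -0.0664  0.1109] 0.95
wrist cover_handle [0.542  0.0051 0.1299] 0.95
top catch_stud [ 0.6256 -0.071   0.1111] 0.54
```

View pics/w2.png

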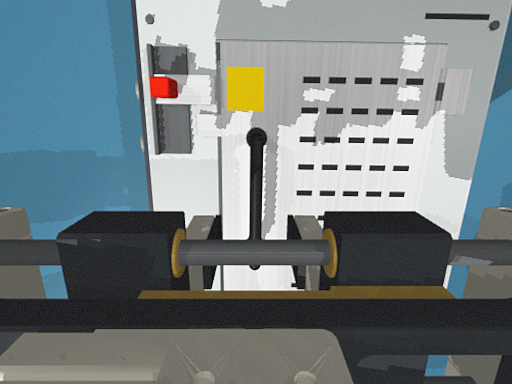

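{"api": "play_rows", "payload": {
  "plan": [
    [0, 2.72, -1.15, 0, 0, 0],
    [0, 2.72, -1.15, 0, 0, 0],
    [0, 2.72, -1.15, 0, 0, 0],
    [0, 2.72, -1.15, 0, 0, 0],
    [0, 0, 0, 6, 0, 0],
    [0, 0, 0, 6, 0, 0],
    [0, 0, 0, 6, 0, 0],
    [0, 0, 0, 6, 0, 0],
    [0, 0, 0, 6, 0, 0],
    [0, 0, 0, 0, 0, 0]
  ]
}}

```text
clock: 8.03
tool_pos: [0.4365, -0.0164, 0.2372]
orientation: [-149.6, 0.1, -79.4]
force: [-1.0, -4.1, -2.0]
opening: 0.0402
gripper_force: 0.0
```

```bash
python3 - <<'E'
from h import *
o=get_obs();print(o["clock"],o["joint_pos"],o["tool_pos"],o["orientation"],o["force"],o["opening"])
E
```

```text
8.0333 [ 31.2867442  -22.05203353 -57.63574984  22.6570601  -27.42209725
 -38.44490939] [ 0.4365323  -0.01637559  0.23716486] [-1.49558858e+02  1.26907666e-01 -7.94259078e+01] [-1.04894919 -4.0614933  -1.95452183] 0.040179554124324314
```

{"api": "play_rows", "payload": {
  "plan": [
    [0, 0, 0, -6, 0, 0],
    [0, 0, 0, -6, 0, 0],
    [0, 0, 0, -6, 0, 0],
    [0, 0, 0, -6, 0, 0],
    [0, 0, 0, -6, 0, 0],
    [0, -2.72, 1.15, 0, 0, 0],
    [0, -2.72, 1.15, 0, 0, 0],
    [0, -2.72, 1.15, 0, 0, 0],
    [0, -2.57, 1.15, 0, 0, 0],
    [0, 0, 2, 0, 0, 0],
    [0, 0, 2, 0, 0, 0],
    [0, 0, 1.5, 0, 0, 0],
    [0, 0, 0.95, 0, 0, 0],
    [0, 0, 0, 0, 0, 0],
    [0, 0, 0, 0, 0, 0]
  ]
}}

```text
clock: 9.28
tool_pos: [0.5444, 0.0037, 0.1269]
orientation: [179.9, -0.0, -79.5]
force: [0.3, 0.1, -0.2]
opening: 0.0401
gripper_force: 0.0
```

{"api": "play_rows", "payload": {
  "plan": [
    [0, 0, 0, 0, 0, 0],
    [0, 0, 0, 0, 0, 0],
    [0, 0, 0, 0, 0, 0],
    [0, 0, 0, 0, 0, 0],
    [0, 0, 0, 0, 0, 0],
    [0, 0, 0, 0, 0, 0]
  ],
  "grip": 0
}}

```text
clock: 9.78
tool_pos: [0.5444, 0.0039, 0.1275]
orientation: [-180.0, 0.0, -79.4]
force: [-1.2, 0.3, 2.0]
opening: 0.0084
gripper_force: 30.0
```

```bash
python3 - <<'E'
from h import *
# rows in plane: tool y=-unit x, z down at tilt 0; tilt t about tool x
N=30; F=60; T=25
phi=np.radians(np.linspace(0,F,N+1)); tl=np.radians(np.linspace(0,T,N+1))
u=.15*np.cos(phi)-.039*np.sin(phi); w=.15*np.sin(phi)+.039*np.cos(phi)
rows=[]
for i in range(N):
    dy,dz=-(u[i+1]-u[i])*100,-(w[i+1]-w[i])*100
    c,s=np.cos(tl[i]),np.sin(tl[i])
    rows.append([0,round(c*dy+s*dz,2),round(-s*dy+c*dz,2),round(T/N,2),0,0])
print(rows, u[-1],w[-1])
E
```

```text
[[0, np.float64(0.15), np.float64(-0.52), 0.83, 0, 0], [0, np.float64(0.16), np.float64(-0.52), 0.83, 0, 0], [0, np.float64(0.17), np.float64(-0.51), 0.83, 0, 0], [0, np.float64(0.18), np.float64(-0.51), 0.83, 0, 0], [0, np.float64(0.19), np.float64(-0.51), 0.83, 0, 0], [0, np.float64(0.2), np.float64(-0.5), 0.83, 0, 0], [0, np.float64(0.21), np.float64(-0.5), 0.83, 0, 0], [0, np.float64(0.22), np.float64(-0.5), 0.83, 0, 0], [0, np.float64(0.23), np.float64(-0.49), 0.83, 0, 0], [0, np.float64(0.24), np.float64(-0.49), 0.83, 0, 0], [0, np.float64(0.25), np.float64(-0.48), 0.83, 0, 0], [0, np.float64(0.26), np.float64(-0.48), 0.83, 0, 0], [0, np.float64(0.27), np.float64(-0.47), 0.83, 0, 0], [0, np.float64(0.28), np.float64(-0.46), 0.83, 0, 0], [0, np.float64(0.29), np.float64(-0.46), 0.83, 0, 0], [0, np.float64(0.3), np.float64(-0.45), 0.83, 0, 0], [0, np.float64(0.3), np.float64(-0.45), 0.83, 0, 0], [0, np.float64(0.31), np.float64(-0.44), 0.83, 0, 0], [0, np.float64(0.32), np.float64(-0.43), 0.83, 0, 0], [0, np.float64(0.33), np.float64(-0.43), 0.83, 0, 0], [0, np.float64(0.34), np.float64(-0.42), 0.83, 0, 0], [0, np.float64(0.35), np.float64(-0.41), 0.83, 0, 0], [0, np.float64(0.36), np.float64(-0.41), 0.83, 0, 0], [0, np.float64(0.36), np.float64(-0.4), 0.83, 0, 0], [0, np.float64(0.37), np.float64(-0.39), 0.83, 0, 0], [0, np.float64(0.38), np.float64(-0.38), 0.83, 0, 0], [0, np.float64(0.39), np.float64(-0.38), 0.83, 0, 0], [0, np.float64(0.4), np.float64(-0.37), 0.83, 0, 0], [0, np.float64(0.4), np.float64(-0.36), 0.83, 0, 0], [0, np.float64(0.41), np.float64(-0.35), 0.83, 0, 0]] 0.04122500925240691 0.14940381056766577
```

{"api": "play_rows", "payload": {
  "plan": [
    [0, 0.15, -0.52, 0.83, 0, 0],
    [0, 0.16, -0.52, 0.83, 0, 0],
    [0, 0.17, -0.51, 0.83, 0, 0],
    [0, 0.18, -0.51, 0.83, 0, 0],
    [0, 0.19, -0.51, 0.83, 0, 0],
    [0, 0, 0, 0, 0, 0],
    [0, 0, 0, 0, 0, 0]
  ]
}}

```text
clock: 10.37
tool_pos: [0.5353, 0.0024, 0.1535]
orientation: [-175.7, 0.0, -79.4]
force: [3.2, 1.8, -2.6]
opening: 0.0089
gripper_force: 30.0
```

```bash
python3 - <<'E'
from h import *
o=get_obs();print(o["tool_pos"],o["moment"])
look("scene",["cover_handle","cover_hinge"],"s2.png")
cv2.imwrite('pics/s2c.png',cv2.resize(cv2.imread('pics/s2.png')[100:300,100:400],None,fx=2.5,fy=2.5))
E
```

```text
[0.53533439 0.00240323 0.15345564] [ 0.73240932 -1.10643652 -0.11181329]
scene cover_handle [0.5346 0.0022 0.152 ] 0.81
scene cover_handle [ 0.5865 -0.2215  0.111 ] 0.25
scene cover_hinge [ 0.4706 -0.2624  0.0972] 0.74
scene cover_hinge [ 0.3971 -0.0225  0.0883] 0.66
```

View pics/s2c.png

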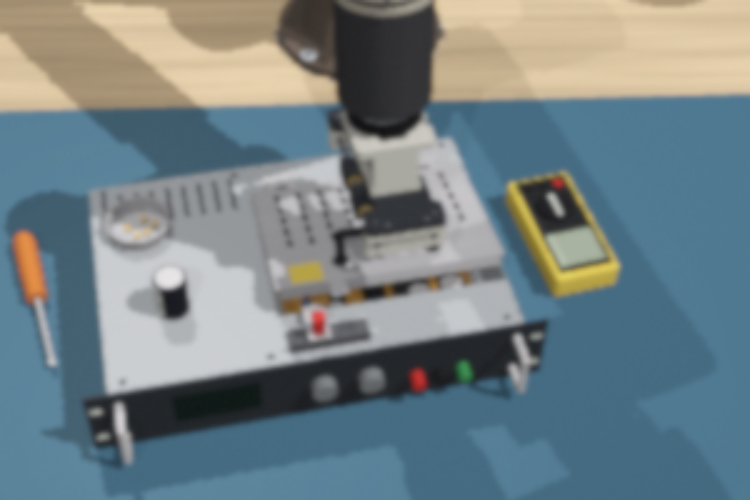

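The cover is rising with the handle held (bar at about 390,245 in the crop); the catch is clear (318,320) and nothing else has moved. I'll continue the arc.

{"api": "play_rows", "payload": {
  "plan": [
    [0, 0.2, -0.5, 0.83, 0, 0],
    [0, 0.21, -0.5, 0.83, 0, 0],
    [0, 0.22, -0.5, 0.83, 0, 0],
    [0, 0.23, -0.49, 0.83, 0, 0],
    [0, 0.24, -0.49, 0.83, 0, 0],
    [0, 0.25, -0.48, 0.83, 0, 0],
    [0, 0.26, -0.48, 0.83, 0, 0],
    [0, 0.27, -0.47, 0.83, 0, 0],
    [0, 0.28, -0.46, 0.83, 0, 0],
    [0, 0.29, -0.46, 0.83, 0, 0],
    [0, 0, 0, 0, 0, 0]
  ]
}}

```text
clock: 11.43
tool_pos: [0.5054, -0.0029, 0.1981]
orientation: [-167.3, 0.1, -79.4]
force: [3.8, 4.4, 0.5]
opening: 0.0086
gripper_force: 30.0
```

{"api": "play_rows", "payload": {
  "plan": [
    [0, 0.3, -0.45, 0.83, 0, 0],
    [0, 0.3, -0.45, 0.83, 0, 0],
    [0, 0.31, -0.44, 0.83, 0, 0],
    [0, 0.32, -0.43, 0.83, 0, 0],
    [0, 0.33, -0.43, 0.83, 0, 0],
    [0, 0.34, -0.42, 0.83, 0, 0],
    [0, 0.35, -0.41, 0.83, 0, 0],
    [0, 0.36, -0.41, 0.83, 0, 0],
    [0, 0.36, -0.4, 0.83, 0, 0],
    [0, 0.37, -0.39, 0.83, 0, 0],
    [0, 0, 0, 0, 0, 0]
  ]
}}

```text
clock: 12.35
tool_pos: [0.4627, -0.0103, 0.2297]
orientation: [-158.9, 0.1, -79.4]
force: [2.3, 8.3, 2.0]
opening: 0.009
gripper_force: 30.0
```

{"api": "play_rows", "payload": {
  "plan": [
    [0, 0.38, -0.38, 0.83, 0, 0],
    [0, 0.39, -0.38, 0.83, 0, 0],
    [0, 0.4, -0.37, 0.83, 0, 0],
    [0, 0.4, -0.36, 0.83, 0, 0],
    [0, 0.41, -0.35, 0.83, 0, 0],
    [0, 0, 0, 0, 0, 0],
    [0, 0, 0, 0, 0, 0],
    [0, 0, 0, 0, 0, 0]
  ]
}}

```text
clock: 13.02
tool_pos: [0.4385, -0.0145, 0.2393]
orientation: [-154.8, 0.1, -79.3]
force: [1.1, 9.7, 4.0]
opening: 0.0091
gripper_force: 30.0
```

```bash
python3 - <<'E'
from h import *
o=get_obs();print(o["joint_pos"],o["tool_pos"],o["force"],o["moment"])
p=o["tool_pos"];h0=np.array([.5444,.0039]);d=np.array([np.cos(np.radians(10.55)),np.sin(np.radians(10.55))])
for H in (h0-.15*d,np.array([.3965,-.0218])):
    u=(p[:2]-H)@d;w=p[2]-.0885;print(u,w,np.hypot(u,w),np.degrees(np.arctan2(w,u)-np.arctan2(.039,.15)))
look("scene",["cover_handle","cover_hinge"],"s3.png")
cv2.imwrite('pics/s3c.png',cv2.resize(cv2.imread('pics/s3.png')[100:300,100:400],None,fx=2.5,fy=2.5))
E
```

```text
[ 30.93625851 -18.79998467 -50.7432038   14.68410775 -35.13250577
 -30.62441813] [ 0.43852817 -0.01453862  0.23932294] [1.06950973 9.72744494 3.98900106] [3.06277008 0.2592998  1.32761249]
0.04254189312495493 0.15082293941324118 0.15670791851053764 59.673874788992585
0.04264722112273497 0.15082293941324118 0.15673654494961178 59.63681758223009
scene cover_handle [ 0.4391 -0.0118  0.2367] 0.87
scene cover_hinge [ 0.397  -0.023   0.0876] 0.78
```

View pics/s3c.png

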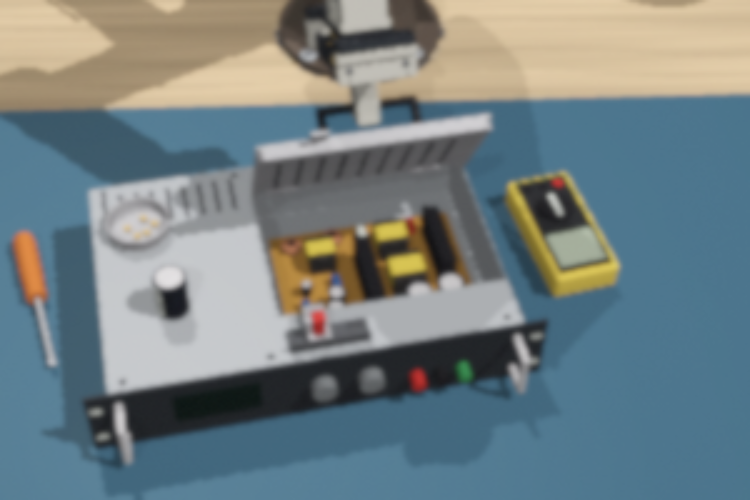

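```bash
python3 - <<'E'
from h import *
s=snapshot("scene")
cv2.imwrite('pics/s4.png',cv2.resize(s["frame"][125:185,190:310,::-1],None,fx=6,fy=6,interpolation=cv2.INTER_CUBIC))
A=R.from_euler('xyz',s["attitude"],degrees=True)
a=np.radians(10.55);ux=np.array([np.cos(a),np.sin(a),0]);uy=np.array([-np.sin(a),np.cos(a),0])
H=np.array([.3967,-.0230,.0885])
for f in (57,60,63):
    p=np.radians(f);e=np.cos(p)*ux+np.array([0,0,np.sin(p)]);n=-np.sin(p)*ux+np.array([0,0,np.cos(p)])
    for w in (.0005,.0035):
        out=[]
        for y in (-.123,.123):
            q=A.inv().apply(H+.18*e+w*n+y*uy-s["position"]);px=np.array([s["fx"]*q[0]/q[2]+s["cx"]-190,s["fy"]*q[1]/q[2]+s["cy"]-125])*6
            out.append(np.round(px))
        print(f,w,*out)
E
```

```text
57 0.0005 [ 74. 226.] [637. 140.]
57 0.0035 [ 72. 219.] [636. 133.]
60 0.0005 [ 70. 205.] [633. 119.]
60 0.0035 [ 69. 198.] [631. 113.]
63 0.0005 [ 66. 184.] [628.  99.]
63 0.0035 [ 65. 177.] [626.  93.]
```

View pics/s4.png

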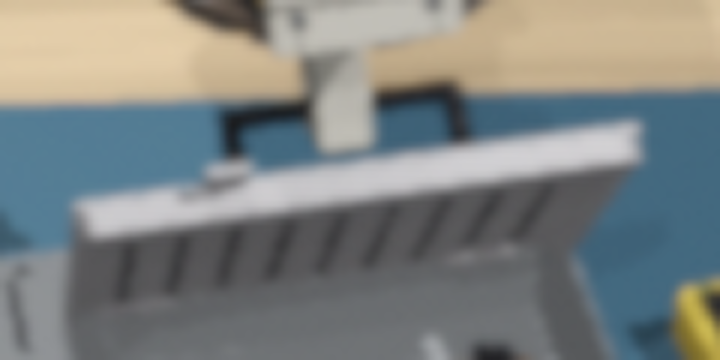

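{"api": "play_rows", "payload": {
  "plan": [
    [-0.05, 0.06, -0.05, 0, 0, 0],
    [-0.05, 0.06, -0.05, 0, 0, 0],
    [0, 0, 0, 0, 0, 0],
    [0, 0, 0, 0, 0, 0],
    [0, 0, 0, 0, 0, 0],
    [0, 0, 0, 0, 0, 0]
  ]
}}

```text
clock: 13.72
tool_pos: [0.4369, -0.0146, 0.2397]
orientation: [-154.9, 0.0, -79.4]
force: [3.5, 2.6, 5.7]
opening: 0.0087
gripper_force: 30.0
```

```bash
python3 - <<'E'
from h import *
o=get_obs();p=o["tool_pos"];print(o["clock"],p,o["force"],o["qvel"])
d=np.array([np.cos(np.radians(10.55)),np.sin(np.radians(10.55))]);H=np.array([.3968,-.0236])
u=(p[:2]-H)@d;w=p[2]-.0885;print(np.hypot(u,w),np.degrees(np.arctan2(w,u)-np.arctan2(.039,.15)))
for c in("scene","top"):look(c,["cover_handle"])
E
```

```text
13.7167 [ 0.43689165 -0.01462243  0.23974296] [3.47712324 2.6310144  5.67758679] [ 0.03534356 -0.09933565 -0.10992757 -0.01991577  0.04174064 -0.01610958]
0.15671682285143376 60.2378309718104
scene cover_handle [ 0.4384 -0.0108  0.2384] 0.74
```

Steady at about 60°, still gripping the handle, so I'm handing in.

```bash
python3 -c "
from plant import *
print(close_job())"
```

```text
the job is handed in; nothing more can be done
None
```

I slid the red catch to its end stop and lifted the cover by its handle to about 60° (60.2° from the arm's position, good to about 1°). The job was handed in at about 14 s with the gripper still holding the handle, and the capacitor, dish, meter and screwdriver were untouched.

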